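# Clear and open a latched hand press

### The job

Put the two carrot ends that lie on the lid of the hand press into the scrap caddy. Then grip the latch knob at the front of the press, pull it sideways (to the press's left) against its spring so that the latch lets go of the ball, and raise the lid by the knob to about 30 degrees open. Finish holding it there by the knob, keeping your grip, with the caddy, the salt mill, the tub, the spice jar and the tea light left where they stand.

Things in the scene. Friction and masses are not known exactly. Their poses are not given: they have to be found in the camera images.
- press: Low hand press of dark steel and aluminium, fixed, 200 mm long, 140 wide; stands left or right of the caddy, turned a little. Origin: on the worktop under the ball at its front end; x from ball to hinge (away from robot), y left, z up. Flat lid plate 116 x 136 mm from x = 35 to 151 mm, top 64 mm above the worktop. The lid's nose covers the ball; its roof, 78 mm high, carries latch and knob.
- lid_hinge (a point): Middle of the lid's hinge axis, at x = 163, y = 0, z = 50 mm in the press's frame; the axis runs along the press's y.
- press_lid (a joint): Opening angle of the lid, rad: 0 shut, 0.52 = 30 degrees, stop at 1.2. The front end with nose and knob rises; the hinge is at the far end. Lid with latch about 0.5 kg; it falls shut when let go. While the latch is home the lid cannot be raised.
- latch (a joint): Travel of the spring latch, m: 0 home (jaw hooked under the ball), stop at 0.020. It slides to the press's +y (left) with its knob; the jaw is clear of the ball beyond 0.008: pull 0.012 to 0.018. Spring: 3 N at home, 6.5 N at 0.014; it springs back when let go, so hold it pulled while the lid begins to rise.
- latch_knob: Upright black latch knob on the lid's nose, a rounded bar 22 mm (press x) by 14 mm (press y), 40 mm tall. Origin: centre of its underside, 82.5 mm above the worktop, over the ball, when shut; axes as the press's, tilting with the lid. Grip it across its 14 mm, along y: it can then turn between the fingers as the lid rises.
- knob_grip (a point): The place to grip on the latch knob: on its axis, 26 mm above its underside (108.5 mm above the worktop when shut).
- caddy: Round open grey scrap caddy, loose, 110 mm across the rim, 88 mm across the foot, 85 mm high, wall 4 mm, floor 5 mm. Origin: centre of its underside, z up.
- carrot_end_a: Thicker carrot end, 32 mm across, 34 mm tall (39 with its green stub), standing on its cut face on the left half of the press lid, 20 g. Origin: centre of the cut face.
- carrot_end_a_mid (a point): Middle of the thicker carrot end, 17 mm above its cut face.
- carrot_end_b: Thinner carrot end, 28 mm across, 34 mm tall (39 with its green stub), standing on its cut face on the right half of the press lid, 20 g. Origin: centre of the cut face.
- carrot_end_b_mid (a point): Middle of the thinner carrot end, 17 mm above its cut face.
- mill_2: Salt mill, 44 mm across, 90 mm high, a bystander on the drainer behind the work. Origin: centre of its underside.
- tub_1: Yoghurt tub, 72 mm across, 71 mm high, a bystander on the drainer behind the work. Origin: centre of its underside.
- spice_jar_1: Spice jar, 45 mm across, 106 mm high, a bystander at the right. Origin: centre of its underside.
- candle_1: Tea light, 38 mm across, 15 mm high, a bystander near the front edge. Origin: centre of its underside.
Not all that is in view belongs to the job. Leave any grey or pink look-alike of the carrot_end_a alone.

How it is judged (in metres and radians):
On the way, in this order (a step that is already met when the one before it is completed fails the run):
1. both carrot ends lie in the caddy, the lid still shut (horizontal distance between each of carrot_end_a_mid, carrot_end_b_mid and caddy below 0.05 m and z of each of carrot_end_a_mid, carrot_end_b_mid in the frame of caddy below 0.08 m and value of joint press_lid below 0.06 rad and value of joint latch below 0.005 m), for 0.2 s.
2. the latch is pulled clear of the ball by its knob, the lid still down (horizontal distance between each of carrot_end_a_mid, carrot_end_b_mid and caddy below 0.05 m and z of each of carrot_end_a_mid, carrot_end_b_mid in the frame of caddy below 0.08 m and value of joint latch above 0.008 m and value of joint press_lid below 0.15 rad and contact force between the fingers and latch_knob above 1 N), for 0.05 s.
At the end, for the whole second after the job is handed in: Both carrot ends are in the upright caddy (middle within 50 mm of its axis and below 80 mm), the lid is held still between 0.38 and 0.68 rad (22 to 39 degrees) with the fingers gripping the latch knob (over 1 N); caddy within 40 mm and the other four things within 30 mm of where they stood (horizontal distance between each of carrot_end_a_mid, carrot_end_b_mid and caddy below 0.05 m and z of each of carrot_end_a_mid, carrot_end_b_mid in the frame of caddy below 0.08 m and value of joint press_lid between 0.38 and 0.68 rad and velocity of joint press_lid between -0.05 and 0.05 rad/s and contact force between the fingers and latch_knob above 1 N and angle between caddy's own z axis and vertical below 0.1 rad and distance of each of mill_2, tub_1, spice_jar_1, candle_1 from where it was at the start of the episode below 0.03 m and distance of caddy from where it was at the start of the episode below 0.04 m); the arm keeps its last pose, push and grip.
It fails at once if the lid is raised before both carrot ends are in the caddy (value of joint press_lid above 0.15 rad and not ((horizontal distance between carrot_end_a_mid and caddy below 0.05 m and z of carrot_end_a_mid in the frame of caddy below 0.08 m) and (horizontal distance between carrot_end_b_mid and caddy below 0.05 m and z of carrot_end_b_mid in the frame of caddy below 0.08 m))).
It fails at once if the caddy is shoved more than 40 mm or tipped (distance of caddy from where it was at the start of the episode above 0.04 m or angle between caddy's own z axis and vertical above 0.5 rad).
It fails at once if the salt mill, tub, spice jar or tea light is shifted by more than 30 mm (distance of any of mill_2, tub_1, spice_jar_1, candle_1 from where it was at the start of the episode above 0.03 m).
It also fails if it takes over 61 s, if anything falls off the work surface, if the arm or the gripper's body presses on something with over 40 N, if the wrist force passes 120 N, or if a joint passes its speed limit or range.

### The arm

A 6-joint arm with a two-finger parallel gripper is mounted at the origin on a cart in front of the work surface, level with it; the furniture and walls round the work are solid. World frame = base frame: x ahead of the robot, y to its left, z up, the work surface at z = 0. Lengths are in mm, angles in degrees, forces in N, time in s.
With the tool pointing down it reaches from about 300 to 775 mm from the base axis. Payload 14.6 kg.
Tool frame: the origin (TCP) lies midway between the tips of the shut fingers; the grasp point (between the pads) lies 19 mm behind it; z points along the fingers, y is the line along which they close (so a half turn about z gives the same grasp; the last joint's range is limited). The gripper opens to 94 mm and grips with 3 to 60 N. Pads are 16 mm wide; open, the fingers measure 119 mm over their backs; the gripper's body (75 mm by 177 mm) begins 78 mm behind the grasp point.
Start: joints at [-80.936, 17.183, 87.147, -0, 75.671, -3.816], TCP at [122.595, -536.153, 205.446] pointing down, gripper open.
Joint ranges: [-173.82, 173.82], [-45.26, 126.66], [13.44, 144.39], [-59.66, 239.66], [0, 175.72], [-146.38, 146.38]. Speed limits (degrees/s): [127.2, 127.2, 147.25, 180, 180, 180].

### API

Orientations are given as a 3x3 rotation matrix whose columns are the frame's x, y, z axes.
In Python, from plant import r gives the robot as it stands.
- The arm moves only by the shell command python3 -m creep 'ROWS' [OPENING] [FORCE]. ROWS is JSON, a list of rows, each a list of 4 numbers: the shift along the tool's x, y, z in m, then the turn about the tool's z in rad. In form: [[dx, dy, dz, yaw], ...]. A call has 1 to 5 rows; each row shifts and turns the commanded pose from where the row before left it, along the tool's axes as they then stand; what a row does not reach is not made up. A row lasts 1/8 s, in which the tool goes at most 62.5 mm and 10.7 degrees, less where a joint would pass 70% of its speed; a pose out of reach is approached as far as the arm can. A call with a gripper value outside its range is refused whole. OPENING is the opening, from 0 (shut) to 1 (fully open), set as the call begins (- or left out, the last holds). The fingers move at their own pace and stop on an object; FORCE is the grip in N (left out, the last holds). Time passes only in rows, so rows that do not move let the fingers close. It gives the time, the measured TCP pose, the force, the opening and the grip force at its end, in the units of the state.
- r.observe(): the state, without advancing time (a new reading comes with each control period).
- r.capture(name): name is "scene" or "top"; returns (picture, depth): 384x512x3 uint8, red, green, blue; 384x512 float32, mm along the optical axis (not along the pixel's ray), 0 where there is no reading.
- r.camera_info(name): a dict with "fov_y" (degrees; the focal length in pixels is half the picture's height over the tangent of half this angle, whatever the lens; pixels are square), "cx", "cy" (the principal point, pixels), "world_from_camera" (4x4, takes a point from camera to world coordinates). Camera axes: x right, y down, z forward; pixel columns grow to the right and rows downward; lengths in mm; the calibration is good to about 2 mm. A picture is of the moment at which its call begins. camera_info takes no time and is no camera call.
- r.sign_off(): hands the job in; it is judged then, once.
The state is a dict: "time": time; "qpos": joint angles; "dq": joint speeds; "joint_efforts": joint torques, N m; "ee_pos": TCP position; "eef_rot": TCP orientation; "force": force on the tool from outside, world axes, zero at the start; "ft_torque": the same for the moment, N m; "finger_gap": opening from 0.0 (shut) to 1.0 (fully open); "grasp_force": force on a finger pad.
Only numpy, scipy, OpenCV 4.12 (cv2) and the standard library are available. Lean on these libraries where they do the work, as an engineer would, in place of code of your own. Each camera call takes 0.05 s, during which the arm holds its last target. There are 200 camera calls.

## Working session

There is one attempt and no reset: what is moved stays moved. The work goes in short steps, Python scripts to look and compute and a shell command to move; the robot and the scene stay as the last step left them, time stands still between calls to the robot, and variables do not carry over. Pictures are saved under pics/ and viewed, at most 10 in all, crops included, and the job is handed in when it is done.

```bash
mkdir -p pics; ls
python3 - <<'E'
from plant import r
import cv2,numpy as np
for n in("scene","top"):
    p,d=r.capture(n); cv2.imwrite(f"pics/{n}0.png",cv2.cvtColor(p,cv2.COLOR_RGB2BGR)); np.savez(f"{n}0.npz",p=p,d=d)
    c=r.camera_info(n); print(n,c)
s=r.observe(); print(s)
a=cv2.imread("pics/scene0.png");b=cv2.imread("pics/top0.png")
E
```

```text
pics
scene {'fov_y': 57.736183101129136, 'cx': 253.13535638893356, 'cy': 194.4584663738549, 'world_from_camera': array([[-8.64840776e-01, -3.24076091e-01,  3.83438547e-01,
         2.49197742e+02],
       [-5.01547043e-01,  5.23658020e-01, -6.88645657e-01,
         2.72547126e+02],
       [ 2.23829227e-02, -7.87881314e-01, -6.15420214e-01,
         6.00076124e+02],
       [ 0.00000000e+00,  0.00000000e+00,  0.00000000e+00,
         1.00000000e+00]])}
top {'fov_y': 49.81278340718853, 'cx': 262.5228439304571, 'cy': 189.15778760512194, 'world_from_camera': array([[ 7.62385108e-03, -9.99317493e-01,  3.61444972e-02,
         5.23913041e+02],
       [-9.99863209e-01, -7.08749173e-03,  1.49442871e-02,
        -3.30204879e+02],
       [-1.46779137e-02, -3.62534859e-02, -9.99234829e-01,
         1.00384982e+03],
       [ 0.00000000e+00,  0.00000000e+00,  0.00000000e+00,
         1.00000000e+00]])}
{'time': 0.1, 'qpos': array([-8.09356656e+01,  1.72136601e+01,  8.71745497e+01,  1.97126454e-04,
        7.56692297e+01, -3.81725509e+00]), 'dq': array([ 0.00263214, -0.11157767, -0.19284492,  0.06140273,  0.08911653,
       -0.09236972]), 'joint_efforts': array([ 1.80300194e-03, -5.32644260e+01, -3.53283119e+01,  7.09948875e-02,
        2.34957493e-02, -6.09107133e-05]), 'ee_pos': array([ 122.56666014, -535.94856495,  204.94762633]), 'eef_rot': array([[ 9.74833075e-01,  2.22935982e-01, -1.54646733e-04],
       [ 2.22936024e-01, -9.74832574e-01,  9.90514182e-04],
       [ 7.00665790e-05, -1.00006231e-03, -9.99999497e-01]]), 'force': array([0.49524956, 0.07670858, 0.30787322]), 'ft_torque': array([ 0.02374564, -0.00979165,  0.00992586]), 'grasp_force': 0.0, 'finger_gap': 0.9976908127623382}
```

View pics/scene0.png

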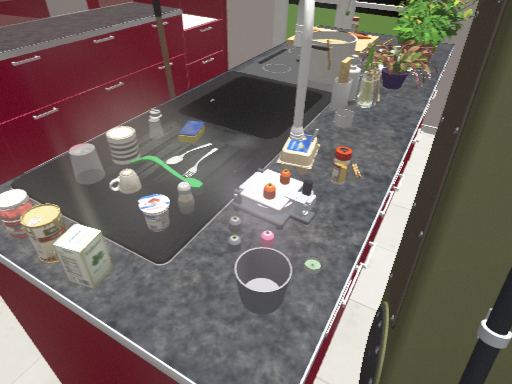

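View pics/top0.png

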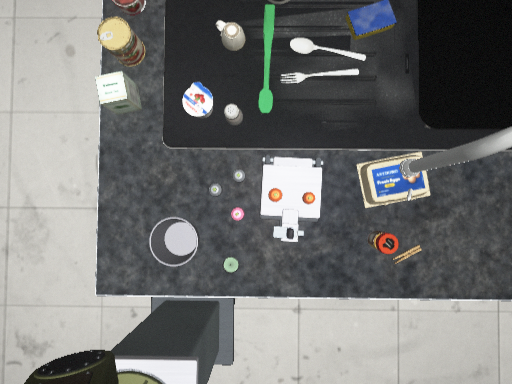

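The top view shows the caddy rim near (173,242), carrot ends near (275,194) and (309,198), the knob near (291,232), the tea light at (231,265) and the spice jar at (385,243). The scene view shows the same press with the knob at (308,187) and the tap spout behind it.

```bash
cat > h.py <<'E'
import numpy as np,cv2
from plant import r
def cloud(n,d):
    c=r.camera_info(n);f=192/np.tan(np.radians(c["fov_y"]/2));T=c["world_from_camera"]
    v,u=np.mgrid[:384,:512]
    P=np.stack([(u-c["cx"])/f*d,(v-c["cy"])/f*d,d],-1)
    return P@T[:3,:3].T+T[:3,3]
def lab(m):
    return cv2.connectedComponentsWithStats(m.astype(np.uint8))
E
python3 - <<'E'
from h import *
for n in("scene","top"):
    z=np.load(n+"0.npz");p,d=z["p"].astype(int),z["d"];W=cloud(n,d);ok=d>0
    hsv=cv2.cvtColor(z["p"],cv2.COLOR_RGB2HSV)
    print(n)
    m=(hsv[...,0]<15)&(hsv[...,1]>150)&(hsv[...,2]>120)&ok&(W[...,2]>55)&(W[...,2]<130)&(W[...,0]<800)&(W[...,0]>300)
    k,L,s,c=lab(m)
    for i in range(1,k):
        if s[i,4]>8:
            Q=W[L==i]; print("org",c[i].round(1),s[i,4],Q.mean(0).round(1),Q.min(0).round(),Q.max(0).round())
    roi=ok&(W[...,0]>330)&(W[...,0]<680)&(W[...,1]<-250)&(W[...,1]>-560)
    m=roi&(abs(W[...,2]-64)<5); k,L,s,c=lab(m);i=1+s[1:,4].argmax()
    xy=W[L==i][:,:2].astype(np.float32); print("lid",s[i,4],W[L==i].mean(0).round(1),cv2.minAreaRect(xy))
    m=roi&(W[...,2]>86)&(W[...,2]<135)&~((hsv[...,1]>120)); k,L,s,c=lab(m)
    for i in range(1,k):
        if s[i,4]>5: Q=W[L==i];print("hi",c[i].round(1),s[i,4],Q.mean(0).round(1),Q.min(0).round(),Q.max(0).round())
    m=ok&(W[...,0]>300)&(W[...,0]<520)&(W[...,1]>-220)&(W[...,1]<0)&(abs(W[...,2]-85)<5)
    k,L,s,c=lab(m);i=1+s[1:,4].argmax()
    print("rim",s[i,4],cv2.minEnclosingCircle(W[m][:,:2].astype(np.float32)),W[m].mean(0))
    # all tall things
    m=ok&(W[...,2]>12)&(W[...,0]>280)&(W[...,0]<760)&(W[...,1]<150)&(W[...,1]>-700);k,L,s,c=lab(m)
    for i in range(1,k):
        if s[i,4]>15: Q=W[L==i];print("obj",c[i].round(),s[i,4],Q.mean(0).round(),Q.min(0).round(),Q.max(0).round())
p=cv2.cvtColor(np.load("scene0.npz")["p"],cv2.COLOR_RGB2BGR)[150:240,210:350];q=cv2.cvtColor(np.load("top0.npz")["p"],cv2.COLOR_RGB2BGR)[145:255,245:345]
cv2.imwrite("pics/c0.png",np.hstack([cv2.resize(p,(420,270),interpolation=2),cv2.resize(q,(300,270),interpolation=2)]))
E
```

```text
scene
org [343.5 151.7] 103 [ 441.2 -580.3  104.9] [ 422. -607.   92.] [ 464. -564.  109.]
org [285.  173.7] 43 [ 538.3 -411.4   94.3] [ 529. -421.   87.] [ 550. -403.  100.]
org [269.7 187.9] 38 [ 542.9 -336.2   94.7] [ 532. -345.   91.] [ 556. -330.  100.]
lid 1358 [ 561.9 -370.4   64.2] ((557.9376220703125, -378.41729736328125), (135.62249755859375, 153.30592346191406), 87.21742248535156)
hi [285.7 169.9] 7 [ 539.9 -417.6  101.9] [ 537. -422.   99.] [ 543. -413.  105.]
hi [307.2 187. ] 141 [ 460.9 -370.7  108. ] [ 451. -382.   86.] [ 474. -365.  125.]
hi [272.3 185.6] 17 [ 540.1 -344.3   97.6] [ 531. -351.   86.] [ 548. -339.  104.]
hi [268.7 191.7] 11 [ 541.7 -329.9   87.8] [ 533. -335.   86.] [ 554. -327.   89.]
rim 495 ((439.36077880859375, -117.70101165771484), 55.58074951171875) [ 440.37568439 -117.37190892   84.6236479 ]
obj [287. 158.] 5979 [ 559. -467.  110.] [ 438. -700.   12.] [ 676. -306.  448.]
obj [341. 164.] 551 [ 439. -573.   69.] [ 419. -607.   12.] [ 464. -562.  109.]
obj [187. 196.] 529 [ 727. -246.   55.] [ 710. -334.   12.] [ 760. -221.   96.]
obj [158. 214.] 6
[... 2302 characters left out ...]
 20 [ 670. -411.   13.] [ 664. -419.   12.] [ 676. -402.   14.]
obj [396. 144.] 39 [ 670. -635.   13.] [ 660. -651.   12.] [ 680. -620.   16.]
obj [348. 144.] 43 [ 670. -520.   13.] [ 663. -544.   12.] [ 675. -493.   16.]
obj [290. 194.] 4247 [ 548. -379.   66.] [ 439. -453.   13.] [ 637. -310.  125.]
obj [239. 176.] 135 [ 590. -259.   30.] [ 576. -273.   13.] [ 604. -243.   43.]
obj [215. 190.] 135 [ 557. -204.   30.] [ 542. -217.   15.] [ 571. -188.   43.]
obj [237. 214.] 138 [ 500. -256.   30.] [ 486. -270.   15.] [ 514. -241.   42.]
obj [168. 243.] 1042 [ 433. -102.   60.] [ 385. -172.   12.] [494. -65.  90.]
obj [383. 242.] 537 [ 443. -581.   89.] [ 418. -609.   12.] [ 463. -564.  111.]
```

View pics/c0.png

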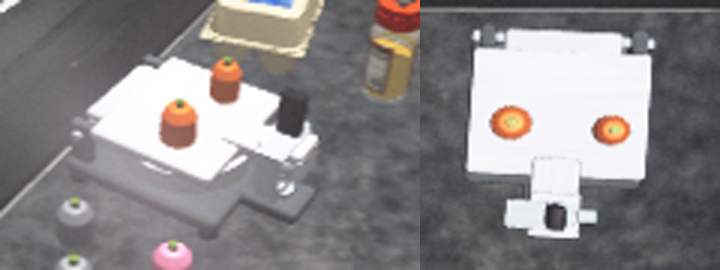

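The crop confirms the lid turned slightly (about -2.8°), carrots standing on it, and the knob upright on the nose. All heights fit the given sizes: a ≈ (545,-344), b ≈ (539,-418), knob ≈ (462,-376), caddy ≈ (439,-118).

```bash
python3 -m creep '[[0,0,0,0.137],[0,0,0,0.137],[0.03,-0.015,0,0],[0.04,-0.02,0,0],[0.04,-0.02,0,0]]' 0.65 10 && python3 -m creep '[[0.045,-0.022,0,0],[0.045,-0.022,0,0],[0.045,-0.022,0,0],[0.045,-0.022,0,0],[0.045,-0.022,0,0]]' && python3 -m creep '[[0.03,-0.02,0,0],[0.03,-0.02,0,0],[0.017,-0.01,0,0],[0,0,0,0],[0,0,0,0]]'
```

```text
time: 0.72
ee_pos: [236.1, -485.9, 205.2]
eef_rot: [[0.999, -0.05, -0.0], [-0.05, -0.999, 0.0], [-0.0, -0.0, -1.0]]
force: [0.2, -0.7, -0.6]
finger_gap: 0.652
grasp_force: 0.0
time: 1.35
ee_pos: [466.6, -386.9, 205.1]
eef_rot: [[0.999, -0.049, -0.0], [-0.049, -0.999, 0.0], [-0.0, -0.0, -1.0]]
force: [0.8, 0.3, 0.6]
finger_gap: 0.652
grasp_force: 0.0
time: 1.98
ee_pos: [543.8, -342.4, 205.3]
eef_rot: [[0.999, -0.05, -0.0], [-0.05, -0.999, 0.0], [-0.0, 0.0, -1.0]]
force: [-0.6, 0.1, 0.1]
finger_gap: 0.651
grasp_force: 0.0
```

```bash
python3 -m creep '[[0.001,0.001,0.04,0],[0,0,0.04,0],[0,0,0.04,0],[0,0,0.017,0],[0,0,0,0]]' && python3 -m creep '[[0,0,0,0],[0,0,0,0],[0,0,0,0],[0,0,0,0]]' 0.1 10 && python3 -m creep '[[0,0,-0.01,0],[0,0,-0.03,0],[0,0,-0.03,0],[0,0,-0.03,0],[0,0,0,0]]'
```

```text
time: 2.6
ee_pos: [545.0, -343.1, 68.3]
eef_rot: [[0.999, -0.05, -0.001], [-0.05, -0.999, 0.001], [-0.001, -0.001, -1.0]]
force: [-0.3, 0.8, 0.3]
finger_gap: 0.649
grasp_force: 0.0
time: 3.1
ee_pos: [545.8, -342.9, 69.1]
eef_rot: [[0.999, -0.049, 0.001], [-0.049, -0.999, -0.001], [0.001, 0.001, -1.0]]
force: [0.4, 1.2, 3.8]
finger_gap: 0.331
grasp_force: 10.1
time: 3.72
ee_pos: [546.4, -343.2, 171.2]
eef_rot: [[0.999, -0.049, 0.004], [-0.049, -0.999, -0.003], [0.004, 0.002, -1.0]]
force: [-0.4, 0.4, -0.4]
finger_gap: 0.331
grasp_force: 10.0
```

```bash
python3 -m creep '[[-0.01,-0.02,0,0],[-0.02,-0.04,0,0],[-0.02,-0.04,0,0],[-0.02,-0.04,0,0],[-0.02,-0.04,0,0]]' && python3 -m creep '[[-0.016,-0.03,0,0],[0,-0.01,0,0],[0,0,0,0],[0,0,0,0]]'
```

```text
time: 4.35
ee_pos: [463.4, -157.1, 167.4]
eef_rot: [[0.999, -0.049, -0.001], [-0.049, -0.999, 0.001], [-0.001, -0.001, -1.0]]
force: [0.6, 0.2, -0.8]
finger_gap: 0.328
grasp_force: 10.0
time: 4.85
ee_pos: [450.8, -118.5, 168.1]
eef_rot: [[0.999, -0.05, -0.0], [-0.05, -0.999, 0.0], [-0.0, -0.0, -1.0]]
force: [0.9, 0.4, -0.7]
finger_gap: 0.329
grasp_force: 10.0
```

Descend, release narrowly, go up, and move over carrot b.

```bash
python3 -m creep '[[0,0,0.03,0],[0,0,0.03,0],[0,0,0.03,0],[0,0,0.025,0],[0,0,0,0]]' && python3 -m creep '[[0,0,0,0],[0,0,0,0],[0,0,0,0]]' 0.45 && python3 -m creep '[[0,0,-0.03,0],[0,0,-0.04,0],[0,0,-0.04,0],[0,0,-0.03,0],[0,0,0,0]]'
python3 - <<'E'
from h import *
p,d=r.capture("scene");cv2.imwrite("pics/s1.png",cv2.cvtColor(p,4)[150:320,150:370])
E
```

```text
time: 5.48
ee_pos: [449.8, -118.1, 52.0]
eef_rot: [[0.999, -0.05, -0.003], [-0.05, -0.999, 0.001], [-0.003, -0.001, -1.0]]
force: [0.3, -0.2, -0.2]
finger_gap: 0.33
grasp_force: 10.0
time: 5.85
ee_pos: [450.9, -117.9, 54.1]
eef_rot: [[0.999, -0.049, 0.001], [-0.049, -0.999, -0.0], [0.001, 0.0, -1.0]]
force: [1.0, 0.1, -0.8]
finger_gap: 0.45
grasp_force: 0.0
time: 6.48
ee_pos: [451.4, -118.0, 195.7]
eef_rot: [[0.999, -0.049, 0.004], [-0.049, -0.999, -0.001], [0.004, 0.001, -1.0]]
force: [-0.0, 0.4, -0.2]
finger_gap: 0.452
grasp_force: 0.0
```

View pics/s1.png

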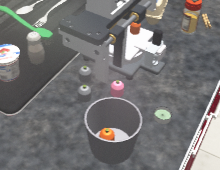

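The carrot lies on the caddy floor (crop pixel (107,133)), the caddy unmoved. Now carrot b.

```bash
python3 -m creep '[[0.01,0.03,0,0],[0.015,0.045,0,0],[0.015,0.045,0,0],[0.015,0.045,0,0],[0.015,0.045,0,0]]' 0.6 && python3 -m creep '[[0.015,0.045,0,0],[0.01,0.03,0,0],[0.007,0.01,0,0],[0,0,0,0],[0,0,0,0]]'
```

```text
time: 7.15
ee_pos: [510.0, -332.2, 191.8]
eef_rot: [[0.999, -0.049, -0.002], [-0.049, -0.999, 0.001], [-0.002, -0.001, -1.0]]
force: [-0.1, 0.6, -0.5]
finger_gap: 0.603
grasp_force: 0.0
time: 7.78
ee_pos: [537.7, -416.8, 192.7]
eef_rot: [[0.999, -0.049, -0.001], [-0.049, -0.999, 0.001], [-0.001, -0.001, -1.0]]
force: [-0.3, -0.3, -0.8]
finger_gap: 0.6
grasp_force: 0.0
```

```bash
python3 -m creep '[[0.001,0.001,0.03,0],[0,0,0.04,0],[0,0,0.04,0],[0,0,0.014,0],[0,0,0,0]]' && python3 -m creep '[[0,0,0,0],[0,0,0,0],[0,0,0,0],[0,0,0,0]]' 0.1 10 && python3 -m creep '[[0,0,-0.01,0],[0,0,-0.03,0],[0,0,-0.03,0],[0,0,-0.03,0],[0,0,0,0]]'
```

```text
time: 8.4
ee_pos: [538.9, -418.2, 69.6]
eef_rot: [[0.999, -0.049, -0.0], [-0.049, -0.999, 0.0], [-0.0, -0.0, -1.0]]
force: [0.2, -0.7, 0.0]
finger_gap: 0.596
grasp_force: 0.0
time: 8.9
ee_pos: [539.1, -418.7, 70.1]
eef_rot: [[0.999, -0.049, 0.001], [-0.049, -0.999, -0.001], [0.001, 0.001, -1.0]]
force: [-0.3, 0.2, 2.8]
finger_gap: 0.288
grasp_force: 10.0
time: 9.52
ee_pos: [539.6, -419.1, 172.5]
eef_rot: [[0.999, -0.049, 0.004], [-0.049, -0.999, -0.003], [0.004, 0.003, -1.0]]
force: [-0.1, 0.2, -0.3]
finger_gap: 0.282
grasp_force: 10.0
```

```bash
python3 -m creep '[[-0.014,-0.03,0,0],[-0.02,-0.045,0,0],[-0.02,-0.045,0,0],[-0.02,-0.045,0,0],[-0.02,-0.045,0,0]]' && python3 -m creep '[[-0.02,-0.045,0,0],[-0.01,-0.03,0,0],[-0.005,-0.01,0,0],[0,0,0,0],[0,0,0,0]]'
```

```text
time: 10.15
ee_pos: [454.1, -202.5, 168.4]
eef_rot: [[0.999, -0.049, -0.001], [-0.049, -0.999, 0.001], [-0.001, -0.001, -1.0]]
force: [1.4, -0.2, -0.0]
finger_gap: 0.285
grasp_force: 10.0
time: 10.78
ee_pos: [424.8, -118.3, 169.2]
eef_rot: [[0.999, -0.05, -0.0], [-0.05, -0.999, -0.0], [-0.0, 0.0, -1.0]]
force: [0.1, -0.3, -0.3]
finger_gap: 0.286
grasp_force: 10.0
```

```bash
python3 -m creep '[[0,0,0.03,0],[0,0,0.03,0],[0,0,0.03,0],[0,0,0.018,0],[0,0,0,0]]' && python3 -m creep '[[0,0,0,0],[0,0,0,0],[0,0,0,0]]' 0.42 && python3 -m creep '[[0,0,-0.03,0],[0,0,-0.04,0],[0,0,-0.04,0],[0,0,-0.03,0],[0,0,0,0]]' && python3 -m creep '[[0.005,0.03,0,0],[0.01,0.045,0,0],[0.01,0.045,0,0],[0.01,0.045,0,0],[0.01,0.04,0,0]]'
python3 - <<'E'
from h import *
p,d=r.capture("scene");cv2.imwrite("pics/s2.png",cv2.resize(cv2.cvtColor(p,4)[150:320,150:370],None,fx=2,fy=2))
W=cloud("scene",d);m=(d>0)&(W[...,0]<520)&(W[...,0]>350)&(W[...,1]>-220)&(W[...,1]<-40)&(abs(W[...,2]-85)<5)
print(cv2.minEnclosingCircle(W[m][:,:2].astype(np.float32)))
h=cv2.cvtColor(p,cv2.COLOR_RGB2HSV)
m=(h[...,0]<16)&(h[...,1]>150)&(d>0)&(W[...,0]<520)&(W[...,0]>350)&(W[...,1]>-220)&(W[...,1]<-40)
k,L,s,c=lab(m);print([(s[i,4],W[L==i].mean(0).round(),W[L==i].max(0).round()) for i in range(1,k)])
E
```

```text
time: 11.4
ee_pos: [424.0, -118.0, 60.3]
eef_rot: [[0.999, -0.05, -0.003], [-0.05, -0.999, 0.001], [-0.003, -0.001, -1.0]]
force: [-0.3, -0.4, -0.0]
finger_gap: 0.286
grasp_force: 10.0
time: 11.78
ee_pos: [424.8, -117.6, 62.0]
eef_rot: [[0.999, -0.049, 0.001], [-0.049, -0.999, -0.0], [0.001, 0.0, -1.0]]
force: [1.0, 0.4, -0.3]
finger_gap: 0.417
grasp_force: 0.0
time: 12.4
ee_pos: [425.3, -117.8, 203.5]
eef_rot: [[0.999, -0.049, 0.004], [-0.049, -0.999, -0.002], [0.004, 0.001, -1.0]]
force: [-0.5, 0.3, -0.9]
finger_gap: 0.424
grasp_force: 0.0
time: 13.02
ee_pos: [459.2, -325.9, 200.2]
eef_rot: [[0.999, -0.05, -0.001], [-0.05, -0.999, 0.001], [-0.001, -0.001, -1.0]]
force: [0.6, 0.9, 0.5]
finger_gap: 0.422
grasp_force: 0.0
((440.0843505859375, -117.83119201660156), 55.361244201660156)
[(np.int32(90), array([ 450., -112.,   35.]), array([ 476., -104.,   43.])), (np.int32(20), array([ 423., -116.,   39.]), array([ 431., -112.,   44.]))]
```

View pics/s2.png

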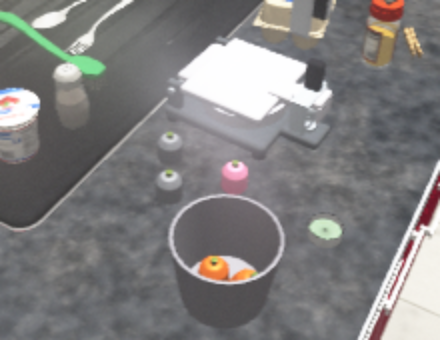

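Both carrot ends lie on the caddy floor (crop (213,267), (245,275)), caddy unmoved; the lid is clear and the knob is at crop (315,72). Next move over the knob.

```bash
python3 -m creep '[[0.003,0.03,0,0],[0.001,0.018,0,0],[0,0,0,0],[0,0,0,0]]'
```

```text
time: 13.58
ee_pos: [461.1, -371.8, 201.3]
eef_rot: [[0.999, -0.049, -0.0], [-0.049, -0.999, 0.0], [-0.0, -0.0, -1.0]]
force: [-0.2, 1.0, -0.3]
finger_gap: 0.42
grasp_force: 0.0
```

```bash
python3 -m creep '[[0.001,0.004,0.03,0],[0,0,0.04,0],[0,0,0.03,0],[0,0,0.0115,0],[0,0,0,0]]' && python3 -m creep '[[0,0,0,0],[0,0,0,0],[0,0,0,0],[0,0,0,0],[0,0,0,0]]' 0.05 25
```

```text
time: 14.2
ee_pos: [462.0, -376.3, 90.2]
eef_rot: [[0.999, -0.049, -0.0], [-0.049, -0.999, 0.0], [-0.0, -0.0, -1.0]]
force: [0.1, 0.1, 0.5]
finger_gap: 0.417
grasp_force: 0.0
time: 14.82
ee_pos: [462.0, -376.5, 90.5]
eef_rot: [[0.999, -0.049, 0.0], [-0.049, -0.999, 0.0], [0.0, -0.0, -1.0]]
force: [0.1, 4.2, 5.7]
finger_gap: 0.145
grasp_force: 25.0
```

```bash
python3 -m creep '[[0,-0.004,0,0],[0,-0.004,0,0],[0,-0.004,0,0],[0,-0.003,0,0],[0,0,0,0]]'
```

```text
time: 15.45
ee_pos: [462.8, -362.3, 90.6]
eef_rot: [[0.999, -0.049, 0.001], [-0.049, -0.999, -0.002], [0.001, 0.002, -1.0]]
force: [-0.8, -7.0, 4.8]
finger_gap: 0.149
grasp_force: 25.0
```

```bash
python3 -m creep '[[0.002,0,-0.0052,0],[0.0022,0,-0.0052,0],[0.0023,0,-0.0051,0],[0.0025,0,-0.0051,0],[0,0,0,0]]'
```

```text
time: 16.08
ee_pos: [471.0, -362.4, 110.0]
eef_rot: [[0.999, -0.049, -0.001], [-0.049, -0.999, -0.001], [-0.001, 0.001, -1.0]]
force: [-1.5, -6.6, -3.7]
finger_gap: 0.149
grasp_force: 25.0
```

```bash
python3 -m creep '[[0.0027,0,-0.005,0],[0.0028,0,-0.0049,0],[0.003,0,-0.0048,0],[0.0031,0,-0.0046,0],[0,0,0,0]]' && python3 -m creep '[[0.0033,0,-0.0046,0],[0.0034,0,-0.0045,0],[0.0036,0,-0.0043,0],[0.0037,0,-0.0042,0],[0,0,0,0]]' && python3 -m creep '[[0.0038,0,-0.0041,0],[0.004,0,-0.004,0],[0.0041,0,-0.0038,0],[0.0042,0,-0.0038,0],[0,0,0,0]]' && python3 -m creep '[[0,0,0,0],[0,0,0,0],[0,0,0,0],[0,0,0,0],[0,0,0,0]]'
python3 - <<'E'
from h import *
p,d=r.capture("scene");q,e=r.capture("top")
cv2.imwrite("pics/s3.png",np.hstack([cv2.resize(cv2.cvtColor(p,4)[130:300,200:370],(510,510)),cv2.resize(cv2.cvtColor(q,4)[145:275,145:225],(290,510))]))
W=cloud("scene",d)
m=(d>0)&(W[...,0]<700)&(W[...,0]>480)&(W[...,1]>-460)&(W[...,1]<-300)&(p.min(-1)>190)&(W[...,2]>40)
k,L,s,c=lab(m);i=1+s[1:,4].argmax();Q=W[L==i];Q=Q-Q.mean(0);n=np.linalg.svd(Q,full_matrices=False)[2][2];print(s[i,4],n,np.arccos(abs(n[2])))
E
```

```text
time: 16.7
ee_pos: [482.6, -363.0, 129.2]
eef_rot: [[0.999, -0.049, -0.002], [-0.049, -0.999, -0.0], [-0.002, 0.001, -1.0]]
force: [-2.6, -6.7, -3.5]
finger_gap: 0.148
grasp_force: 25.0
time: 17.32
ee_pos: [496.5, -363.7, 146.7]
eef_rot: [[0.999, -0.049, -0.002], [-0.049, -0.999, -0.0], [-0.002, 0.0, -1.0]]
force: [-3.9, -6.8, -3.4]
finger_gap: 0.148
grasp_force: 25.0
time: 17.95
ee_pos: [512.6, -364.6, 162.4]
eef_rot: [[0.999, -0.049, -0.002], [-0.049, -0.999, -0.0], [-0.002, 0.0, -1.0]]
force: [-3.2, -6.3, -2.9]
finger_gap: 0.146
grasp_force: 25.0
time: 18.58
ee_pos: [512.5, -364.5, 162.3]
eef_rot: [[0.999, -0.05, -0.002], [-0.05, -0.999, -0.0], [-0.002, 0.0, -1.0]]
force: [-3.3, -6.1, -2.0]
finger_gap: 0.151
grasp_force: 25.0
1667 [ 0.57942275 -0.37699537  0.72259517] 0.7632471437111187
```

View pics/s3.png

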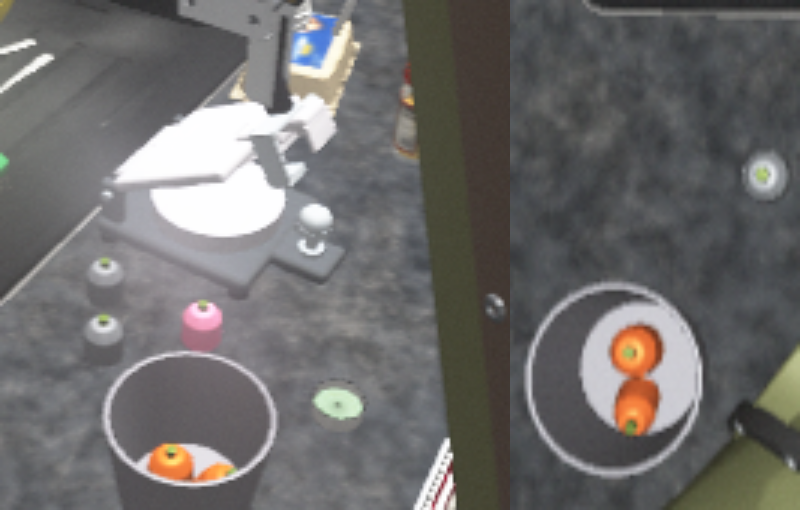

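The lid stands open about 30° with the fingers on the knob and the ball bare at (315,225). Both carrot ends lie in the caddy, and the tea light is undisturbed at (338,405). The plane fit also took in other white parts, so I go by the measured TCP arc, which gives about 0.52 rad.

```bash
python3 -c "
from plant import r
print(r.sign_off())"
```

```text
the job is handed in; nothing more can be done
None
```

I put both carrot ends in the caddy, released the latch, and handed the job in at about 18.7 s with the gripper holding the lid by its knob; the lid is open about 0.52 rad (30°), judged from the measured tool path because the camera check of the angle wasn't usable.

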